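# Set a telescopic prop to its next hole

### The job

Stand the loose telescopic prop in the empty seat of the bench bracket: slide its foot fully home under the two lips and let go of it. Then take it by its round head, draw the inner tube up from its lowest position to the lower of the two holes and turn the head until the sprung button snaps out through that hole, so that the prop stays up like its partner beside it when you let go. Keep the prop upright and leave the pots and the jar about it where they are.

Things in the scene. Friction and masses are not known exactly. Their poses are not given: they have to be found in the camera images.
- prop_collar (a point): The loose telescopic prop (0.5 kg), standing upright, inner tube fully down. Point: centre of the square aluminium collar (44 x 44 x 24 mm) at the top of the outer tube, on its axis, 118 mm above the foot's underside. z up along the tube, x and y square to collar and foot. Outer tube 40 mm diameter, its top 130 mm above the underside; outer tube and foot weigh only 140 g.
- foot (a point): Centre of the underside of the prop's foot, a steel plate 70 x 70 x 8 mm; axes as prop_collar. The foot is square to the collar.
- prop_head (a point): Centre of the prop's round head (34 mm diameter, 28 mm high) on top of the inner tube (25 mm diameter, 350 g with head). 34 mm above prop_collar with the tube down (8 mm of bare neck between collar and head), 71 to 77 mm with the button in the lower hole, about 105 in the upper. Its axes do not turn with the head. Unlocked, it slides up with about 2 N friction and sinks right down when let go.
- hole_low (a point): Centre of the lower hole's mouth, on the -x side of the outer tube, 65 mm above the underside (upper hole: 95 mm); holes 13 mm wide, 15 mm high. With the tube down, the sprung button (9 mm, on the inner tube) is hidden inside 40 mm below it, turned 26 to 46 degrees anticlockwise (from above) of the holes: not visible. Drawn up 40 (+-3) mm and the head turned clockwise to within 6 degrees, it pops out.
- seat (a point): Empty seat of the steel double bracket fixed to the bench: the point on the bench where the centre of the foot's underside lies when fully home. x points into the seat, z up: the foot slides in along +x on the bench, any side first, until it meets the back bar 36.5 mm beyond this point. Slot 74 mm wide, 11 mm high under the lips; lips reach 10 mm inward on each side, tops 15.5 mm above the bench.
- seat_mouth (a point): Middle of the open end of that seat, on the bench, 38 mm before the seat point, where the lips begin; flared guides (11 mm high) reach another 26 mm before it. Axes as seat. Once popped out, the button blocks sliding either way and turning (a clear rise of torque at the head, which till then turns easily); let go, the tube then settles about 37 mm above its lowest position.
- partner_head (a point): Centre of the head of the partner: an identical prop fixed in the bracket's other seat, 200 mm towards -y of the empty one, already set in its lower hole; its top is 203 mm above the bench. The loose prop, raised outside the bracket, comes up whole, as the friction lifts its light outer tube too. The torque to turn the loose head stays under 0.05 N m; against the popped-out button it passes 0.12 N m.
- cup_ash_mid (a point): Grey ash-glazed cup, 70 mm wide, 61 mm high, behind the bracket (bystander); point half-way up.
- sake_cup_3_mid (a point): Small brown cup, 54 mm wide, 41 mm high, in front of the partner prop (bystander); point half-way up.
- jar_yellow_lid_mid (a point): Small jar with a wide lid, 43 mm wide, 52 mm high, to the right of the small brown cup (bystander); point half-way up.
- tin_black_mid (a point): Black tumbler, 68 mm wide, 71 mm high, to the right (bystander); point half-way up.
Things that resemble listed ones, but are neither listed nor needed, are in the scene too. Of the things that look like the part that bears prop_collar, the larger one is meant.

How it is judged:
By the outcome, as a careful person would: the job done as asked, in the order asked, and still so for the second after the job is handed in, with the robot touching nothing.
It also fails if it takes over 54 s, if anything falls off the work surface, if the arm or the gripper's body presses on something with over 40 N, if the wrist force passes 120 N, or if a joint passes its speed limit or range.

### The arm

A 6-joint arm with a two-finger parallel gripper is mounted at the origin on the work surface; the furniture and walls round the work are solid. World frame = base frame: x ahead of the robot, y to its left, z up, the work surface at z = 0. Lengths are in m, angles in degrees, forces in N, time in s.
With the tool pointing down it reaches from about 0.325 to 0.775 m from the base axis. Payload 5.5 kg.
Tool frame: the origin (TCP) lies at the centre of the arm's flange, where the gripper is bolted on; the fingertips stand 182 mm ahead of it and the grasp point (between the pads) lies 163 mm ahead of it; z points along the fingers, y is the direction in which the jaws open and shut (so a half turn about z gives the same grasp; the last joint's range is limited). The gripper opens to 88 mm and grips with 3 to 60 N. Pads are 20 mm wide; open, the fingers measure 115 mm over their backs; the gripper's body (75 mm by 178 mm) begins 61 mm behind the grasp point.
Start: joints at [-79.051, 5.22, 70.514, -0, 104.267, -3.249], TCP at [0.147, -0.582, 0.405] pointing down, gripper open.
Joint ranges: [-164.24, 164.24], [-49.07, 125.15], [9.68, 141.18], [-86.29, 266.29], [3.28, 154.24], [-151.56, 151.56]. Speed limits (degrees/s): [147.25, 147.25, 172.46, 180, 180, 180].

### API

Orientations are given as [roll, pitch, yaw] about the fixed x, y, z axes, in that order (R = Rz(yaw) Ry(pitch) Rx(roll)).
In Python, from station import r gives the robot as it stands. The module is installed in compiled form; this text tells all that it offers. Calls block until the motion is done:
- r.reach(position, orientation): joint-space move of the TCP to a pose.
- r.servo_line(position, rotation=None, speed=0.15): straight line of the TCP; rotation=None keeps the orientation; speed is the mean speed in m/s.
- r.move_joints(angles): joint-space move.
- r.let_go() and r.grab(squeeze=None): open the fingers fully, or close them until they stop; squeeze is the grip in N (None keeps the last).
- r.wait(seconds).
- r.inverse_kinematics(position, orientation): joint angles nearest the present ones, or None.
- r.sense(): the state.
- r.snapshot(name): name is "scene" or "top" or "wrist"; returns a dict with "frame" (480x640x3 uint8, red, green, blue), "fx", "fy", "cx", "cy" (pixels), "dist_coeffs" ([k1, k2, p1, p2, k3] as OpenCV has them; the pictures are not rectified), "R" (3x3) and "t" (3): a world point X has camera coordinates R X + t. Camera axes: x right, y down, z forward; pixel columns grow to the right and rows downward; lengths in m; the calibration is good to about 2 mm. A picture is of the moment at which its call begins. There is no depth.
A pose or a line that the arm cannot do raises r.IKError and nothing moves.
- r.hand_in(): hands the job in, once; it reports no verdict.
The state is a dict: "clock": time; "joints": joint angles; "joint_vel": joint speeds; "joint_torque": joint torques, N m; "tcp_pos": TCP position; "orientation": TCP orientation; "contact_force": force on the tool from outside, world axes, zero at the start; "torque": the same for the moment, N m; "opening": finger opening in m.
Only numpy, scipy, OpenCV 4.12 (cv2) and the standard library are available. Lean on these libraries where they do the work, as an engineer would, in place of code of your own. Each camera call takes 0.05 s, during which the arm holds its last target. There are 200 camera calls.

## Working session

There is one attempt and no reset: what is moved stays moved. The work goes in short steps, each a Python script; the robot and the scene stay as the last script left them, time stands still between calls to the robot, and variables do not carry over. Pictures are saved under pics/ and viewed, about 8 in all and at most 12, crops included, and the job is handed in when it is done.

```bash
mkdir -p pics
cat > h.py <<'E'
from station import r
import numpy as np, cv2, pickle
def snap(name, fn):
    s=r.snapshot(name); cv2.imwrite(f'pics/{fn}.png', s['frame'][:,:,::-1]); pickle.dump(s,open(f'pics/{fn}.pkl','wb')); return s
def load(fn): return pickle.load(open(f'pics/{fn}.pkl','rb'))
def KD(s): return np.array([[s['fx'],0,s['cx']],[0,s['fy'],s['cy']],[0,0,1.]]), np.array(s['dist_coeffs'],float)
def ray(s,uv):
    K,D=KD(s); p=cv2.undistortPoints(np.array([[uv]],float),K,D)[0,0]
    R=np.array(s['R']);t=np.array(s['t']); d=R.T@np.array([p[0],p[1],1]); return -R.T@t, d/np.linalg.norm(d)
def atz(s,uv,z):
    c,d=ray(s,uv); return c+d*(z-c[2])/d[2]
def proj(s,X):
    K,D=KD(s); R=np.array(s['R'],float); return cv2.projectPoints(np.atleast_2d(np.array(X,float)),cv2.Rodrigues(R)[0],np.array(s['t'],float),K,D)[0][:,0]
def crop(fn,x0,y0,x1,y1,k,out):
    i=cv2.imread(f'pics/{fn}.png')[y0:y1,x0:x1]; cv2.imwrite(f'pics/{out}.png',cv2.resize(i,None,fx=k,fy=k,interpolation=cv2.INTER_CUBIC))
E
python3 - <<'E'
from h import *
for n in ('scene','top'):
    s=snap(n,n+'0'); print(n, (-np.array(s['R']).T@np.array(s['t'])).round(3), s['fx'])
print(r.sense())
E
```

```text
scene [-0.28   0.606  0.787] 575.5071508845637
top [ 0.388 -0.103  1.098] 453.36497911203537
{'clock': 0.1, 'joints': array([-7.90505020e+01,  5.25946252e+00,  7.05748972e+01,  2.04338846e-03,
        1.04265803e+02, -3.24801537e+00]), 'joint_vel': array([ 0.09925515, -0.0682692 , -0.23804319,  0.05900026, -0.01858646,
       -0.04487815]), 'joint_torque': array([ 3.76229276e-03, -4.47857916e+01, -4.07568455e+01,  7.01205991e-02,
        2.84634536e-02, -1.09475616e-04]), 'tcp_pos': array([ 0.14718073, -0.58172778,  0.4036135 ]), 'orientation': array([-1.79900111e+02, -7.65309846e-03,  1.41980085e+01]), 'contact_force': array([ 0.49846044, -0.09802618,  0.10765092]), 'torque': array([ 0.04031289,  0.00533193, -0.0194915 ]), 'opening': 0.08795756078976763}
```

View pics/scene0.png

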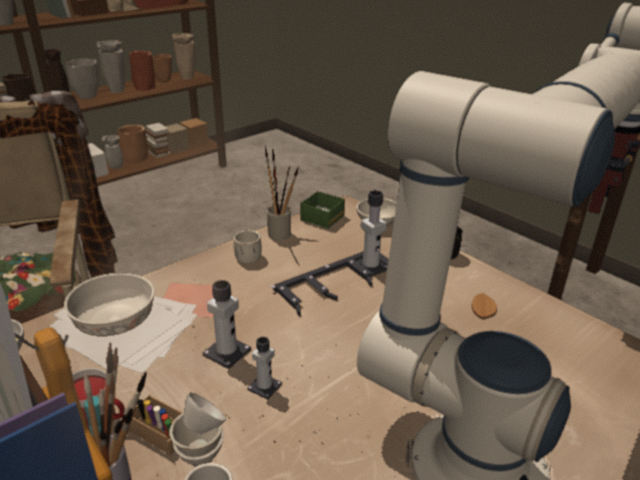

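View pics/top0.png

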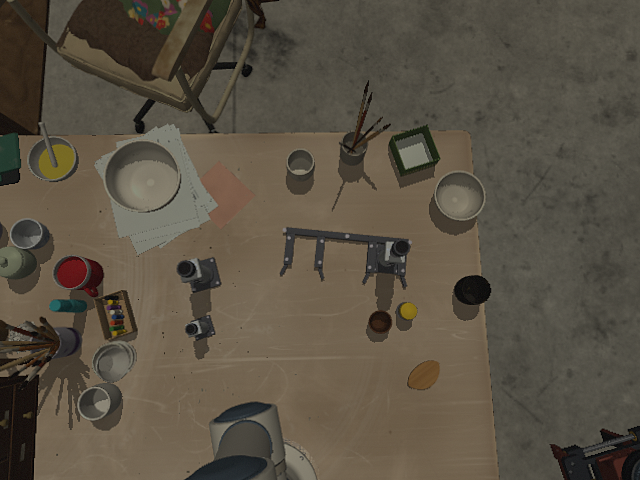

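Candidates for the prop: the larger loose one at top (200,272) / scene (226,325), the smaller look-alike at top (200,327) / scene (263,370), and the fixed partner at top (395,250) / scene (372,235). I choose the larger loose one. Next, close crops to check it.

Run:
```python
from h import *
t=cv2.imread('pics/top0.png'); s=cv2.imread('pics/scene0.png')
def c(i,x0,y0,w,h,k): return cv2.resize(i[y0:y0+h,x0:x0+w],None,fx=k,fy=k,interpolation=cv2.INTER_CUBIC)
a=c(t,275,220,150,75,5)           # 750x375
cv2.imwrite('pics/c1.png',a)
b=np.hstack([c(t,170,250,60,60,6),c(s,190,275,70,100,6)[:360*600//360][:600,:]] if 0 else [np.vstack([c(t,170,250,60,60,6),np.zeros((240,360,3),np.uint8)]),c(s,190,275,70,100,6)])
cv2.imwrite('pics/c2.png',b); print(b.shape)
```

```text
(600, 780, 3)
```

View pics/c1.png

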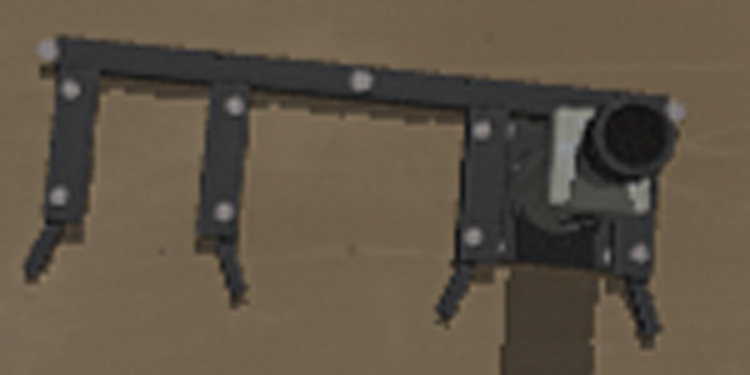

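View pics/c2.png

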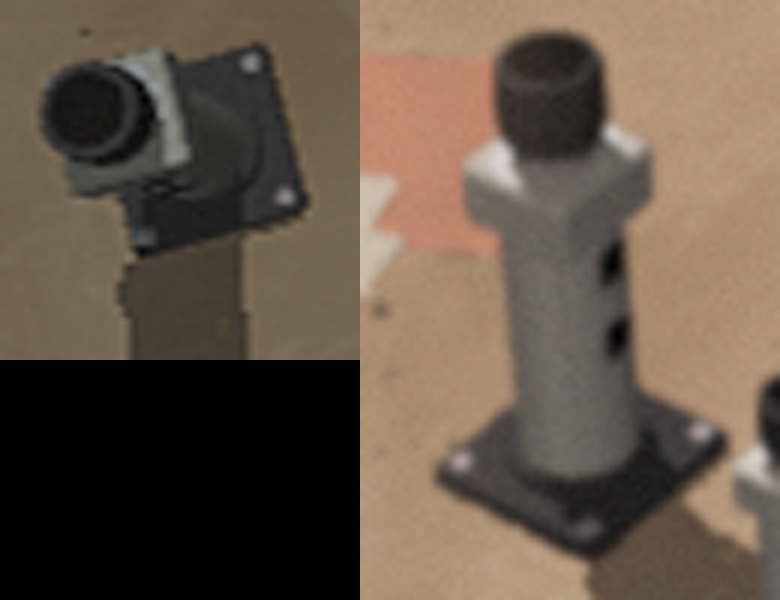

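Run:
```python
from h import *
t=load('top0'); s=load('scene0')
P=lambda x,y:(170+x/6-.5,250+y/6-.5); B=lambda x,y:(275+x/5-.5,220+y/5-.5); S=lambda x,y:(190+(x-360)/6-.5,275+y/6-.5)
c=[atz(t,P(*p),.008) for p in((265,43),(308,205),(143,253))]
print('foot corners',np.round(c,4), 'edges',np.linalg.norm(c[0]-c[1]),np.linalg.norm(c[1]-c[2]))
f=(c[0]+c[2])/2; print('foot ctr',f, 'yaws',[np.degrees(np.arctan2(*(d[[1,0]]))) for d in (c[0]-c[1],c[2]-c[1])])
print('head top ctr',atz(t,P(95,111),.166))
print('scene foot corners',[atz(s,S(*p),.006).round(4) for p in((437,473),(727,437),(597,553))])
print('scene head top',atz(s,S(549,60),.166))
b={k:atz(t,B(*p),.0165) for k,p in dict(lb=(70,88),lf=(60,195),rb=(234,105),rf=(224,212),plb=(482,130),plf=(473,236),prf=(640,252),bl=(48,48),bm=(362,80),br=(676,110)).items()}
for k in b: print(k,b[k].round(4))
print('pheadtop',atz(t,B(637,137),.203))
print('lip ends',atz(t,B(62,222),.0155),atz(t,B(217,236),.0155))
```

```text
foot corners [[0.5281 0.1341 0.008 ]
 [0.4629 0.1159 0.008 ]
 [0.4454 0.1805 0.008 ]] edges 0.06767117144887498 0.06686844724461563
foot ctr [0.48675054 0.15725896 0.008     ] yaws [np.float64(15.536966163148547), np.float64(105.15525979942602)]
head top ctr [0.4856601  0.15679909 0.166     ]
scene foot corners [array([0.5082, 0.2011, 0.006 ]), array([0.4605, 0.1181, 0.006 ]), array([0.4427, 0.182 , 0.006 ])]
scene head top [0.48461104 0.15888567 0.166     ]
lb [ 0.571  -0.0467  0.0165]
lf [ 0.5191 -0.0414  0.0165]
rb [ 0.5611 -0.1258  0.0165]
rf [ 0.5093 -0.1199  0.0165]
plb [ 0.5466 -0.2454  0.0165]
plf [ 0.4953 -0.239   0.0165]
prf [ 0.486  -0.3188  0.0165]
bl [ 0.5908 -0.0363  0.0165]
bm [ 0.5722 -0.1881  0.0165]
br [ 0.5545 -0.3398  0.0165]
pheadtop [ 0.51526008 -0.28282147  0.203     ]
lip ends [ 0.50614443 -0.0421946   0.0155    ] [ 0.49790186 -0.11627187  0.0155    ]
```

Run:
```python
from h import *
o=[180,0,105.4]; p=np.array([.486,.1572])
r.reach([*p,.43],o); print(r.sense()['clock'])
r.servo_line([*p,.281],speed=.12)
r.wait(.2); f0=r.sense()['contact_force']; print('pre',f0.round(2))
r.grab(35); s=r.sense(); print(s['opening'],s['contact_force'].round(2),s['tcp_pos'].round(4),s['clock'])
r.servo_line([*p,.321],speed=.08); print(r.sense()['contact_force'].round(2))
u=np.array([.9936,-.1132]); q=np.array([.539,-.0838])-.108*u
r.servo_line([*q,.321],[180,0,83.5],speed=.12)
r.wait(.2); s=r.sense(); print(s['tcp_pos'].round(4),s['orientation'].round(2),s['clock'])
for n in('top','scene','wrist'): snap(n,n+'1')
a=cv2.imread('pics/scene1.png'); 
i=load('scene1'); print(proj(i,[[*q,.04],[.539,-.0838,0]]), proj(load('top1'),[[*q,.04],[.539,-.0838,0]]))
cv2.imwrite('pics/v1.png',np.hstack([cv2.resize(cv2.imread('pics/wrist1.png'),(400,300)),cv2.resize(cv2.imread('pics/top1.png')[180:330,250:450],(400,300))]))
```

```text
2.9583
pre [ 0.21  0.55 -1.14]
0.04393055828963511 [-0.21 -0.48 -0.3 ] [0.486  0.1572 0.281 ] 5.3
[ 0.14  0.35 -5.36]
[ 0.4318 -0.0713  0.321 ] [-180.     -0.     83.53] 8.2583
[[330.47203419 303.16082013]
 [302.39668237 293.29097943]] [[299.29717415 294.54015216]
 [304.19555578 250.83810558]]
```

View pics/v1.png

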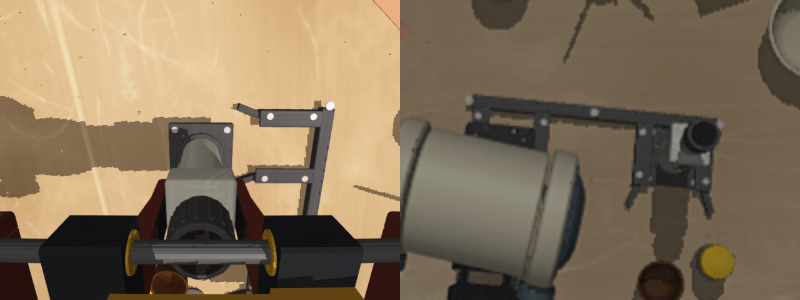

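```bash
python3 -c "
from h import *
crop('wrist1',260,150,540,310,2.8,'v2')"
```

```text
(no output)
```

View pics/v2.png

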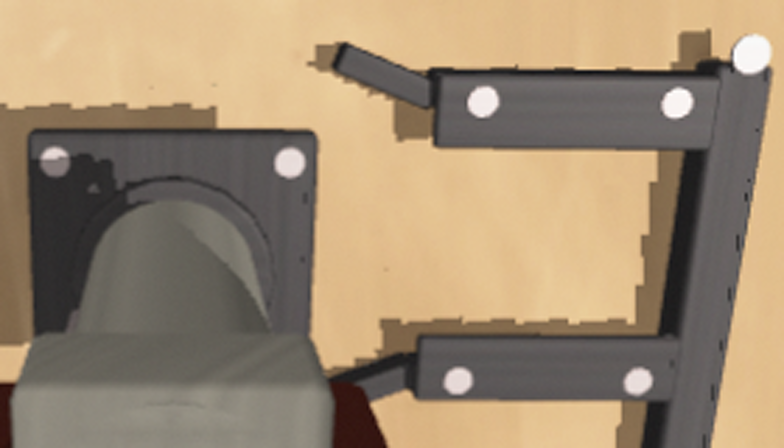

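Run:
```python
from h import *
w=load('wrist1'); W=lambda x,y:(260+x/2.8-.5,150+y/2.8-.5)
u=np.array([.9936,-.1132]); v=np.array([.1132,.9936])
fc=[atz(w,W(*p),.048)[:2] for p in((30,132),(317,133),(55,161),(289,162))]
b=[atz(w,W(*p),.0165)[:2] for p in((483,102),(677,103),(458,381),(638,382))]
le=[atz(w,W(*p),.0155)[:2] for p in((437,146),(418,399),(437,72),(418,338))]
d=fc[1]-fc[0]; print('foot',np.round(fc,4),np.linalg.norm(d),np.degrees(np.arctan2(d[1],d[0])))
d2=fc[3]-fc[2]; print(np.linalg.norm(d2),np.degrees(np.arctan2(d2[1],d2[0])))
for k in(0,2): d=b[k+1]-b[k]; print('lip',np.linalg.norm(d),np.degrees(np.arctan2(d[1],d[0])))
print('bolts',np.round(b,4)); m=sum(b)/4; print('bolt mid',m)
q=np.array(r.sense()['tcp_pos'])[:2]
n=(fc[0]+fc[1])/2
print('foot edge mid rel tcp (u,v)',(n-q)@u,(n-q)@v,' bolt mid rel tcp',(m-q)@u,(m-q)@v)
print('lipends u,v rel tcp',[((x-q)@u,(x-q)@v) for x in le])
```

```text
foot [[ 0.401  -0.031 ]
 [ 0.4688 -0.039 ]
 [ 0.4059 -0.0386]
 [ 0.4616 -0.0452]] 0.0682294320632489 -6.692448324400345
0.05605783554307533 -6.739604265273118
lip 0.051986978417552315 -6.61243032325403
lip 0.052125027702844384 -6.944335561653552
bolts [[ 0.5169 -0.0415]
 [ 0.5685 -0.0475]
 [ 0.5074 -0.121 ]
 [ 0.5591 -0.1273]]
bolt mid [ 0.53798845 -0.08432624]
foot edge mid rel tcp (u,v) -0.000942892186103752 0.03658541024124647  bolt mid rel tcp 0.10703708212833817 -0.0007429624363592537
lipends u,v rel tcp [(np.float64(0.07007012594670148), np.float64(0.02736386537574173)), (np.float64(0.06988938093392902), np.float64(-0.04666005081249992)), (np.float64(0.06868260889197216), np.float64(0.0471363905988628)), (np.float64(0.06861035064680729), np.float64(-0.027814029550792537))]
```

```bash
cat >> h.py <<'E'
a=np.radians(-6.75); u=np.array([np.cos(a),np.sin(a)]); v=np.array([-u[1],u[0]])
q0=np.array([.4318,-.0713])-.0018*v
E
python3 - <<'E'
from h import *
T=lambda s,z:[*(q0+u*s),z]
r.servo_line(T(0,.321),[180,0,83.47],speed=.1)
r.servo_line(T(0,.2822),speed=.06); r.wait(.15)
f0=r.sense()['contact_force']; print('f0',f0.round(2))
stop=False
for s,sp in [(x,.05) for x in np.arange(.01,.101,.01)]+[(x,.02) for x in np.arange(.102,.118,.001)]:
    r.servo_line(T(s,.2822),speed=sp); st=r.sense(); f=st['contact_force']-f0
    fu,fv=f[:2]@u,f[:2]@v
    print(round(s,3),round(fu,1),round(fv,1),round(f[2],1),end=' | ')
    if s<.1 and max(abs(fu),abs(fv),abs(f[2]))>12 or s>.1 and fu<-10: break
print(st['tcp_pos'].round(4),st['torque'].round(2),st['clock'],(st['tcp_pos'][:2]-q0)@u)
E
```

```text
f0 [ 0.44 -0.33 -4.26]
0.01 -0.4 0.5 0.1 | 0.02 -0.2 0.6 -0.1 | 0.03 -0.3 0.7 -0.0 | 0.04 -1.0 0.8 0.2 | 0.05 0.1 0.9 0.1 | 0.06 -0.6 1.1 -0.8 | 0.07 -0.2 -0.1 0.3 | 0.08 0.1 0.1 -1.1 | 0.09 -0.7 -0.4 -0.9 | 0.1 -1.4 0.7 -0.2 | 0.102 -0.8 -0.8 -1.4 | 0.103 -0.5 0.5 -0.3 | 0.104 -0.6 0.4 -0.1 | 0.105 -0.2 0.9 -0.5 | 0.106 -0.0 0.8 -1.4 | 0.107 0.3 0.3 -0.4 | 0.108 -0.4 -0.1 -0.2 | 0.109 0.5 0.6 -1.3 | 0.11 -2.7 0.6 0.7 | 0.111 -5.0 1.2 2.1 | 0.112 -8.4 0.5 4.9 | 0.113 -11.4 1.3 6.2 | [ 0.5425 -0.0862  0.2821] [ 0.26  2.56 -0.19] 16.1083 0.11167368735389803
```

Run:
```python
from h import *
T=lambda s,z,l=0:[*(q0+u*s+v*l),z]
r.servo_line(T(.1100,.2813),speed=.03); r.wait(.2); s=r.sense(); print(s['contact_force'].round(2))
r.let_go(); print(r.sense()['opening'])
r.servo_line(T(.1097,.319,.0014),speed=.08); r.wait(.1)
s=r.sense(); print(s['contact_force'].round(2),s['torque'].round(3),s['clock'],s['joints'].round(1))
snap('wrist','wrist2'); snap('scene','scene2'); snap('top','top2')
crop('wrist2',180,150,440,350,2.9,'v3')
```

```text
[-3.35  0.03 -4.19]
0.08775671153970296
[ 0.43 -0.5   0.42] [-0.066 -0.051  0.014] 18.125 [-12.5  -2.9  87.5   0.   95.5  -5.9]
```

View pics/v3.png

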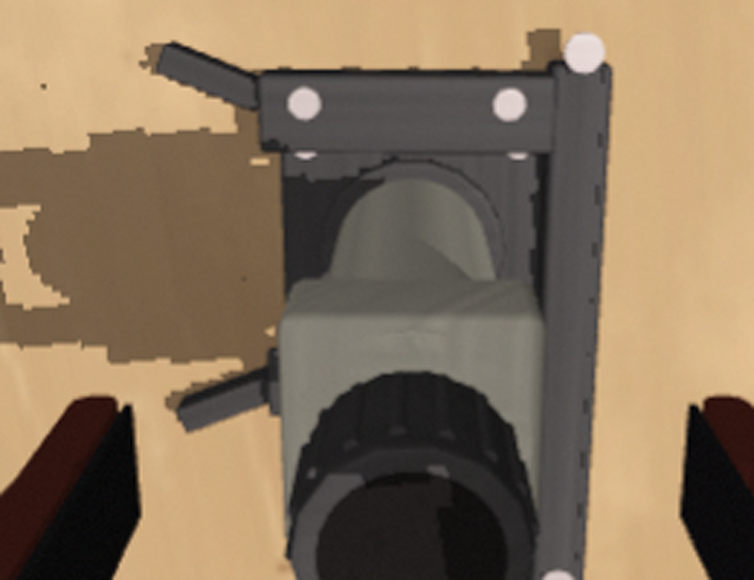

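Run:
```python
from h import *
T=lambda z:[*(q0+u*.1097+v*.0014),z]
def m():
    s=[];
    for _ in range(4): r.wait(.02); x=r.sense(); s.append(np.r_[x['contact_force'],x['torque']])
    return np.mean(s,0)
r.grab(25); st=r.sense(); print('open',st['opening'],m().round(2))
z0=.319
r.servo_line(T(z0+.0415),speed=.05); b=m(); print('lifted',b.round(3),r.sense()['opening'])
for d in range(4,61,4):
    r.servo_line(T(z0+.0415),[180,0,83.47-d],speed=.1); k=m()
    print(d,(k-b)[2].round(2),(k-b)[5].round(3),end=' | ')
    if d>10 and abs((k-b)[5])>.12: break
st=r.sense(); print(st['orientation'].round(2),st['clock'])
```

```text
open 0.03343990904223999 [-0.12  0.04  0.26 -0.04 -0.03 -0.04]
lifted [-7.630e-01 -2.600e-02 -4.457e+00 -6.000e-03  1.560e-01  1.000e-03] 0.03347998057345139
4 0.24 -0.056 | 8 -0.23 -0.033 | 12 -0.43 -0.035 | 16 0.07 -0.076 | 20 -0.19 -0.058 | 24 -0.21 -0.023 | 28 -0.5 0.005 | 32 -0.12 -0.031 | 36 0.12 -0.018 | 40 0.45 0.07 | 44 0.46 0.145 | [-1.7995e+02  2.0000e-02  3.9640e+01] 23.75
```

Run:
```python
from h import *
T=lambda z:[*(q0+u*.1097+v*.0014),z]
def m():
    s=[];
    for _ in range(4): r.wait(.02); x=r.sense(); s.append(np.r_[x['contact_force'],x['torque']])
    return np.mean(s,0)
z0=.319; b=m()
for d in (46,48):
    r.servo_line(T(z0+.0415),[180,0,83.47-d],speed=.1); print(d,m()[5].round(3),end=' | ')
r.servo_line(T(z0+.0415),[180,0,83.47-43],speed=.1); print('back',m().round(3))
for dz in (.040,.039,.038,.037,.036,.035):
    r.servo_line(T(z0+dz),speed=.03); k=m(); print(dz,k[2].round(2),end=' | ')
    if k[2]>8: break
print(r.sense()['clock'])
```

```text
46 0.272 | 48 0.36 | back [-2.246  0.491 -3.997  0.243  0.693  0.062]
0.04 -2.45 | 0.039 0.92 | 0.038 1.25 | 0.037 1.96 | 0.036 5.59 | 0.035 8.37 | 26.6667
```

Run:
```python
from h import *
T=lambda z:[*(q0+u*.1097+v*.0014),z]
r.servo_line(T(.319+.0368),speed=.03); r.let_go(); r.servo_line(T(.48),speed=.12)
r.reach([.40,.25,.46],[180,0,83]); r.wait(.2); print(r.sense()['clock'],r.sense()['contact_force'].round(2))
snap('scene','scene3'); snap('top','top3')
a=cv2.resize(cv2.imread('pics/scene3.png')[180:330,260:420],None,fx=2.5,fy=2.5,interpolation=2); b=cv2.resize(cv2.imread('pics/top3.png')[130:350,260:500],(400,375),interpolation=2)
cv2.imwrite('pics/v4.png',np.hstack([a,b]))
```

```text
30.6167 [ 0.62 -0.53  0.38]
```

View pics/v4.png

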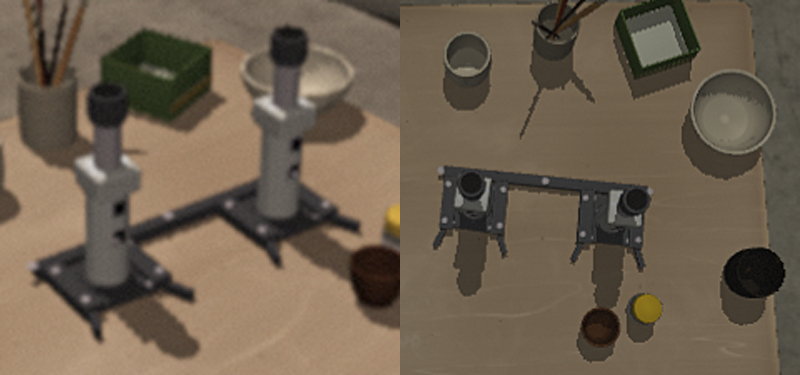

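The picture shows the prop in the left seat with its tube up (head at about (108,100) in the crop). It shows the same bare tube as the partner (head at (290,45)), and the pots and jar have not moved.

```bash
python3 -c "
from h import *
r.hand_in(); print('ok')"
```

```text
the job is handed in; nothing more can be done
ok
```

The loose prop stands in the empty seat with its tube locked up at the lower hole, and the job is handed in. The clock read about 31 s of the 54 s allowed.

- **Seating:** I carried the prop by its collar to the seat and slid the foot in along the bench, about 1 mm clear of it. It met the back bar about 109.5 mm along (108.5 mm expected). I pushed to about 11 N, eased off and let go. The wrist picture showed the foot under the visible lip and up against the bar.
- **Locking:** I took the head, drew it up 41.5 mm and turned it clockwise. The torque rose clearly at about 40–44 degrees and reached 0.36 N m at 48 degrees, well past the 0.12 N m mark. Lowering the head then met firm resistance of 8.4 N at 35 mm, against about 2 N of friction before that.
- **After letting go:** The last pictures show the tube staying up like the partner's, the prop upright, and the pots and jar in place by eye. The arm was clear of everything.

No check failed. The unloaded torque while turning was noisy, reading up to 0.076 N m where less than 0.05 was expected. I did not measure the final head height in numbers, and the button is too small to see in the last picture.

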